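# Cross-stack the length bars and snap the keeper cap on

### The job

Get the soaking stand ready for the climate box: lay the two loose long bars side by side across the two bars that already lie on the stand, one each side of the stud and about as far apart as the lower pair, so the four make a square cross-stacked tower. Then take the keeper cap by its hub, press it straight down over the stud until it clicks, and keep pressing after the click until it bottoms on the stud. Finish while still holding the seated cap firmly down, and leave the other things on the table alone.

Things in the scene. Friction and masses are not known exactly. Their poses are not given: they have to be found in the camera images.
- stand: Fixed stand: dark steel plate 150 x 150 mm, top 12 mm above the table, a stud upright in its middle. Origin: centre of its underside, at table height; x, y along its edges. Two long bars lie on it along its x at y = +44 and -44 mm (tops 38 mm above the table). The loose bars belong across them, along its y, at x = +44 and -44 mm, y = 0 (centres then 51 mm, tops 64 mm above the table).
- stud_top (a point): Centre of the flat top of the steel stud, 85.5 mm above the table (axes as the stand's). The stud is 15.2 mm in diameter (25 mm collar at its foot), tapering to 9 mm over its last 6 mm; four sprung steel balls stand out of its side 11 mm below its top, to a 21 mm circle.
- bar_1_mid (a point): Loose steel length bar, 18 x 125 x 26 mm (x, y, z; long along its y), 0.32 to 0.64 kg, lying on the table; its centre, 13 mm above its underside. Same in looks and size as bar_2: they may go either way round. Taken across its 18 mm width.
- bar_2_mid (a point): The other loose steel length bar, 18 x 125 x 26 mm (x, y, z; long along its y), 0.32 to 0.64 kg, lying on the table; its centre, 13 mm above its underside.
- low_bar_1_mid (a point): Lower bar already on the stand at its +y side, loose, 18 x 125 x 26 mm (long along its y, which lies along the stand's x); its centre, 13 mm above its underside. Stays where it is.
- low_bar_2_mid (a point): Lower bar already on the stand at its -y side, loose, like the other; its centre. Stays where it is.
- cap_grip (a point): Keeper cap, aluminium, 0.12 kg: round disc, 110 mm across, 4 mm thick, flat on the table, with an upright fluted hub 32 mm in diameter (36 mm at its foot, up to 7 mm) whose top is 34 mm above the disc's underside. This point: on the axis 24 mm above the underside, a height to grip the hub; z up. With the cap home it is 4 mm above the stud's top and the disc hangs 1.5 mm above the upper bars.
- cap_roof (a point): Roof of the cap's blind bore, on its axis, 20 mm above the disc's underside; meets the stud's top, rigidly, when home. The mouth is 17.6 mm wide (a 4 mm deep lip), wider behind. The lip meets the balls about 14 mm before home and rides over them against 8 to 20 N; about 5 mm before home they jump out behind it (the click, the force drops) and the cap goes on nearly free until home.
- v_block: Bystander: ground steel V-block 40 x 42 x 34 mm; origin at the centre of its underside. Leave alone.
- short_bar: Bystander: short steel bar 18 x 48 x 26 mm, not part of the tower; origin at the centre of its underside. Leave alone.
- loupe: Bystander: black loupe 33 mm in diameter, 32 mm tall; origin at the centre of its underside. Leave alone.
Mind the look-alikes: they are no part of the job. What is shaped like the part that bears bar_1_mid but brown is not meant.

How it is judged:
On the way, in this order (a step that is already met when the one before it is completed fails the run):
1. the two loose bars lie crosswise on the lower pair, one each side of the stud, let go (((x of bar_1_mid in the frame of stand between 0.03 and 0.055 m and x of bar_2_mid in the frame of stand between -0.055 and -0.03 m) or (x of bar_1_mid in the frame of stand between -0.055 and -0.03 m and x of bar_2_mid in the frame of stand between 0.03 and 0.055 m)) and y of bar_1_mid in the frame of stand between -0.012 and 0.012 m and z of bar_1_mid in the frame of stand between 0.047 and 0.055 m and angle between the y axis of each of bar_1_mid, bar_2_mid and the y axis of stand, either way round below 0.17 rad and angle between each of bar_1_mid, bar_2_mid, low_bar_1_mid, low_bar_2_mid's own z axis and vertical below 0.06 rad and y of bar_2_mid in the frame of stand between -0.012 and 0.012 m and z of bar_2_mid in the frame of stand between 0.047 and 0.055 m and y of low_bar_1_mid in the frame of stand between 0.034 and 0.054 m and x of low_bar_1_mid in the frame of stand between -0.01 and 0.01 m and z of low_bar_1_mid in the frame of stand between 0.021 and 0.029 m and angle between the y axis of each of low_bar_1_mid, low_bar_2_mid and the x axis of stand, either way round below 0.14 rad and y of low_bar_2_mid in the frame of stand between -0.054 and -0.034 m and x of low_bar_2_mid in the frame of stand between -0.01 and 0.01 m and z of low_bar_2_mid in the frame of stand between 0.021 and 0.029 m and contact force between the fingers and bar_1 below 0.1 N and contact force between the fingers and bar_2 below 0.1 N), for 0.2 s.
2. the cap is snapped past the balls and home on the stud (horizontal distance between cap_roof and stud_top below 0.004 m and z of cap_roof in the frame of stand between 0.0835 and 0.0865 m and angle between cap_roof's own z axis and vertical below 0.06 rad), for 0.2 s.
At the end, for the whole second after the job is handed in: The robot still presses the cap on the stud with over 3 N; cap home within 1 mm, centred within 4 mm, level, still; upper bars level across the lower pair, one each side of the stud 30-55 mm off, centred within 12 mm, square within 0.17 rad; lower bars within 10 mm and 0.14 rad of place (all of step 2 and ((x of bar_1_mid in the frame of stand between 0.03 and 0.055 m and x of bar_2_mid in the frame of stand between -0.055 and -0.03 m) or (x of bar_1_mid in the frame of stand between -0.055 and -0.03 m and x of bar_2_mid in the frame of stand between 0.03 and 0.055 m)) and y of bar_1_mid in the frame of stand between -0.012 and 0.012 m and z of bar_1_mid in the frame of stand between 0.047 and 0.055 m and angle between the y axis of each of bar_1_mid, bar_2_mid and the y axis of stand, either way round below 0.17 rad and angle between each of bar_1_mid, bar_2_mid, low_bar_1_mid, low_bar_2_mid's own z axis and vertical below 0.06 rad and y of bar_2_mid in the frame of stand between -0.012 and 0.012 m and z of bar_2_mid in the frame of stand between 0.047 and 0.055 m and y of low_bar_1_mid in the frame of stand between 0.034 and 0.054 m and x of low_bar_1_mid in the frame of stand between -0.01 and 0.01 m and z of low_bar_1_mid in the frame of stand between 0.021 and 0.029 m and angle between the y axis of each of low_bar_1_mid, low_bar_2_mid and the x axis of stand, either way round below 0.14 rad and y of low_bar_2_mid in the frame of stand between -0.054 and -0.034 m and x of low_bar_2_mid in the frame of stand between -0.01 and 0.01 m and z of low_bar_2_mid in the frame of stand between 0.021 and 0.029 m and contact force between cap and stand above 3 N and contact force between the fingers and cap above 2 N and linear speed of cap below 0.01 m/s); the arm keeps its last pose, push and grip.
It fails at once if the V-block was disturbed (moved more than 20 mm) (distance of v_block from where it was at the start of the episode above 0.02 m).
It fails at once if the short bar was disturbed (moved more than 20 mm) (distance of short_bar from where it was at the start of the episode above 0.02 m).
It fails at once if the loupe was disturbed (moved more than 20 mm) (distance of loupe from where it was at the start of the episode above 0.02 m).
It also fails if it takes over 64 s, if anything falls off the work surface, if the arm or the gripper's body presses on something with over 40 N, if the wrist force passes 120 N, or if a joint passes its speed limit or range.

### The arm

A 7-joint arm with a two-finger parallel gripper is mounted at the origin on a cart in front of the work surface, level with it; the furniture and walls round the work are solid. World frame = base frame: x ahead of the robot, y to its left, z up, the work surface at z = 0. Lengths are in m, angles in rad, forces in N, time in s.
With the tool pointing down it reaches from about 0.4 to 0.85 m from the base axis. Payload 10.4 kg.
Tool frame: the origin (TCP) lies between the finger pads; the fingertips stand ahead of it and the grasp point (between the pads) lies 5 mm behind it (manip.tip_extent is the z of the fingertips in the tool frame, in m); z points along the fingers, y is the line along which they close (so a half turn about z gives the same grasp; the last joint's range is limited). The gripper opens to 85 mm and grips with 20 to 120 N. Pads are 22 mm wide; open, the fingers measure 114 mm over their backs; the gripper's body (76 mm by 85 mm) begins 54 mm behind the grasp point. The pads swing forward as they close: fully open they stand 13 mm farther back than shut.
Start: joints at [1.175, 0.332, -0.065, 1.46, 0.022, 1.35, -0.088], TCP at [0.228, -0.582, 0.245] pointing down, gripper open.
Joint ranges: [-2.6, 2.6], [-0.5, 2.12], [-1.47, 1.34], [0.16, 2.42], [-1.27, 4.41], [0.06, 2.06], [-2.6, 2.6]. Speed limits (rad/s): [2.22, 2.22, 2.79, 2.79, 3.14, 3.14, 3.14].

### API

Orientations are given as a unit quaternion [x, y, z, w].
In Python, from workcell import status, viewer, manip gives the robot as it stands.
- The arm moves only by the tool play_rows, never from a script. Its argument "plan" is one flat list of numbers, 7 for each row, row after row: the turn, a rotation vector about the tool's x, y, z in degrees, then the shift along the tool's x, y, z in m, then the opening, from 0 (shut) to 1 (fully open). In form: [ax, ay, az, dx, dy, dz, grip, ax, ay, az, dx, dy, dz, grip, ...]. A call has 1 to 20 rows; each row is the pose to reach, as a shift and turn from the pose commanded when the call began, along the tool's axes at that moment; what a row does not reach only later rows make up. A row lasts 1/8 s, in which the tool goes at most 62.5 mm and 10.7 degrees, less where a joint would pass 70% of its speed; a pose out of reach is approached as far as the arm can. A call with a gripper value outside its range is refused whole. The fingers move at their own pace and stop on an object; "squeeze" is the grip in N (left out, the last holds). Time passes only in rows, so rows that repeat a pose let the fingers close. It gives the time, the measured TCP pose, the force, the opening and the grip force at its end, in the units of the state.
- status.get_obs(): the state, without advancing time (a new reading comes with each control period).
- viewer.camera(name): name is "side" or "top"; returns the picture (400x640x3 uint8, red, green, blue); there is no depth.
- viewer.camera_model(name): a dict with "fx", "fy", "cx", "cy" (pixels), "R" (3x3) and "t" (3): a world point X has camera coordinates R X + t. Camera axes: x right, y down, z forward; pixel columns grow to the right and rows downward; lengths in m; the calibration is good to about 2 mm. A picture is of the moment at which its call begins. camera_model takes no time and is no camera call.
- manip.hand_in(): hands the job in; it is judged then, once.
The state is a dict: "clock": time; "joint_pos": joint angles; "joint_velocities": joint speeds; "tau": joint torques, N m; "position": TCP position; "ee_rot": TCP orientation; "ft_force": force on the tool from outside, world axes, zero at the start; "torque": the same for the moment, N m; "grip_width": opening from 0.0 (shut) to 1.0 (fully open); "grasp_force": force on a finger pad.
Only numpy, scipy, OpenCV 4.12 (cv2) and the standard library are available. Lean on these libraries where they do the work, as an engineer would, in place of code of your own. Each camera call takes 0.05 s, during which the arm holds its last target. There are 200 camera calls.

## Working session

There is one attempt and no reset: what is moved stays moved. The work goes in short steps, Python scripts to look and compute and a tool call to move; the robot and the scene stay as the last step left them, time stands still between calls to the robot, and variables do not carry over. Pictures are saved under pics/ and viewed, at most 10 in all, crops included, and the job is handed in when it is done.

Besides the shell and the picture viewer there is one more tool, called as name(argument=value, ...) on one line, values as JSON. play_rows: Moves the arm, as the interface text tells. Its arguments: {"type":"object","properties":{"plan":{"type":"array","items":{"type":"number"}},"squeeze":{"type":"number"}},"required":["plan"]}

```bash
mkdir -p pics; python3 - <<'E'
from workcell import status, viewer, manip
import cv2,numpy as np,json
o=status.get_obs();print({k:np.round(v,4).tolist() for k,v in o.items()},manip.tip_extent)
for n in("top","side"):
    im=viewer.camera(n);cv2.imwrite(f"pics/{n}0.png",im[:,:,::-1]);m=viewer.camera_model(n)
    print(n,{k:np.round(v,4).tolist() for k,v in m.items()})
E
```

```text
{'clock': 0.0, 'joint_pos': [1.1754, 0.3329, -0.0647, 1.4609, 0.0216, 1.3499, -0.0885], 'joint_velocities': [-0.0012, 0.0015, -0.0013, -0.0008, -0.0013, 0.0001, 0.0002], 'tau': [-0.0007, -62.544, 0.0487, -39.1594, 0.016, 0.0102, 0.0001], 'position': [0.2275, -0.5817, 0.2445], 'ee_rot': [0.9827, 0.1853, -0.0002, -0.0007], 'ft_force': [0.4658, 0.7967, 0.081], 'torque': [-0.0529, 0.0308, -0.0303], 'grasp_force': 0.0, 'grip_width': 1.0017} 0.014
top {'fx': 430.8589, 'fy': 430.8589, 'cx': 326.0497, 'cy': 201.6974, 'R': [[0.0109, -0.9999, 0.0098], [-0.9967, -0.0117, -0.0805], [0.0806, -0.0089, -0.9967]], 't': [0.0797, 0.5369, 1.1534]}
side {'fx': 367.6314, 'fy': 367.6314, 'cx': 322.6512, 'cy': 197.1091, 'R': [[0.9602, -0.2784, 0.0204], [-0.0886, -0.3733, -0.9235], [0.2647, 0.885, -0.3831]], 't': [-0.5, 0.1694, 0.7687]}
```

View pics/top0.png

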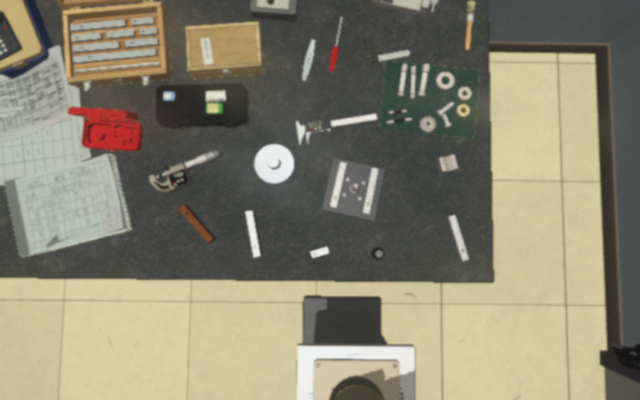

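View pics/side0.png

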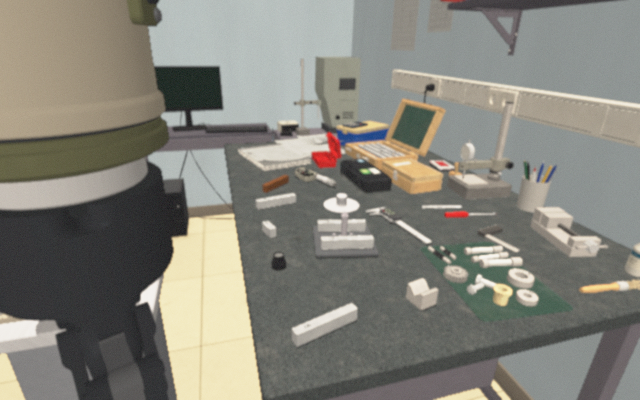

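The top view shows the loose bars at about (253,233) and (458,238), the cap at (274,163) and the stand at (353,189). The bystanders are the short bar (319,252), loupe (378,253), V-block (448,162) and brown look-alike (196,223). The side view agrees with this.

```bash
cat > h.py <<'E'
from workcell import status, viewer, manip
import cv2,numpy as np
from scipy.spatial.transform import Rotation as Ro
def ray(n,px,z):
    m=viewer.camera_model(n);R=np.array(m["R"]);t=np.array(m["t"])
    c=-R.T@t;d=R.T@np.array([(px[0]-m["cx"])/m["fx"],(px[1]-m["cy"])/m["fy"],1]);return (c+d*(z-c[2])/d[2])[:2]
def proj(n,X):
    m=viewer.camera_model(n);p=np.array(m["R"])@X+np.array(m["t"]);return np.array([m["fx"]*p[0]/p[2]+m["cx"],m["fy"]*p[1]/p[2]+m["cy"]])
def blobs(im,box,thr,dark=False,amin=60):
    x0,y0,x1,y1=box;k=4
    g=cv2.resize(cv2.cvtColor(im,cv2.COLOR_RGB2GRAY)[y0:y1,x0:x1],None,fx=k,fy=k,interpolation=cv2.INTER_CUBIC)
    b=((g<thr) if dark else (g>thr)).astype(np.uint8)
    cs,_=cv2.findContours(b,cv2.RETR_EXTERNAL,cv2.CHAIN_APPROX_NONE);out=[]
    for c in cs:
        if cv2.contourArea(c)/k/k>amin:
            p=cv2.boxPoints(cv2.minAreaRect(c));p=(p+.5)/k-.5+[x0,y0]
            m=cv2.moments(c);cen=(np.array([m["m10"],m["m01"]])/m["m00"]+.5)/k-.5+[x0,y0];out.append((p,cen))
    return out
def rect(n,p,z):
    q=np.array([ray(n,a,z) for a in p]);e=[q[1]-q[0],q[2]-q[1]];L=[np.linalg.norm(v) for v in e];l=e[int(np.argmax(L))]
    return q.mean(0).round(4),np.round(sorted(L),4),np.degrees(np.arctan2(l[1],l[0])).round(1)%180
def go(x,y,z,ang):
    "row to TCP x,y,z with tool y axis at ang deg (mod 180), pointing down, nearest turn"
    o=status.get_obs();R0=Ro.from_quat(o["ee_rot"]);best=None
    for a in(ang,ang+180):
        a=np.radians(a);yv=np.array([np.cos(a),np.sin(a),0]);zv=np.array([0,0,-1.]);M=np.c_[np.cross(yv,zv),yv,zv]
        r=(R0.inv()*Ro.from_matrix(M)).as_rotvec(True)
        if best is None or np.linalg.norm(r)<np.linalg.norm(best):best=r
    d=R0.inv().apply(np.array([x,y,z])-o["position"]);return best.round(2).tolist()+d.round(4).tolist()
E
python3 - <<'E'
from h import *
im=viewer.camera("top")
for nm,b,t,z in(("barL",(238,203,270,264),150,.026),("barR",(440,207,476,268),140,.026),("low",(322,155,388,222),165,.038)):
    for p,c in blobs(im,b,t):print(nm,c.round(1),ray("top",c,z).round(4),*rect("top",p,z))
for p,c in blobs(im,(245,135,303,190),150):print("cap",c.round(1),ray("top",c,.004).round(4),*rect("top",p,.004))
g=cv2.cvtColor(im,cv2.COLOR_RGB2GRAY);cv2.imwrite("pics/a.png",cv2.resize(im[140:270,230:480,::-1],None,fx=3.2,fy=3.2,interpolation=cv2.INTER_CUBIC))
E
```

```text
barL [252.4 233.4] [0.4476 0.2834] [0.4479 0.2834] [0.0212 0.1274] 11.699999999999989
barR [458.3 237.6] [ 0.4425 -0.2729] [ 0.4426 -0.2729] [0.0202 0.1262] 16.599999999999994
low [370.1 190.4] [ 0.5665 -0.0326] [ 0.5671 -0.0329] [0.0186 0.1249] 168.6
low [337.8 184.6] [0.5813 0.0548] [0.5821 0.0548] [0.0192 0.125 ] 167.8
cap [273.8 163.2] [0.6431 0.2322] [0.6429 0.2327] [0.1111 0.1116] 90.7
```

View pics/a.png

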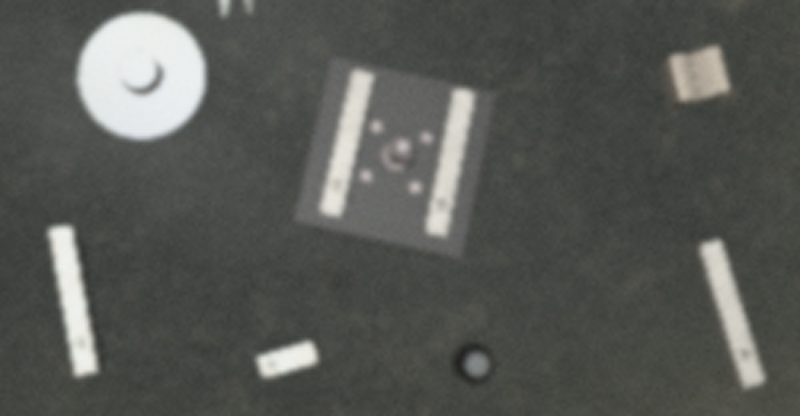

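Crop: the stud top is at about (403,148) in the crop, centred between the lower bars. Sizes come out right: bars 125 mm, lower-pair spacing 88.6 mm, cap disc 111 mm. I'll start with the right bar.

```bash
python3 - <<'E'
from h import *
print(ray("top",(355.9,186.2),.0855), go(.4425,-.273,.018,106.6))
E
```

```text
[0.57187583 0.00960036] [-0.06, 0.01, 4.76, 0.3127, -0.2091, 0.2269]
```

play_rows(plan=[0,0,4.8,0.05,-0.035,0.02,0.7,0,0,4.8,0.1,-0.07,0.04,0.7,0,0,4.8,0.15,-0.105,0.06,0.7,0,0,4.8,0.2,-0.135,0.08,0.7,0,0,4.8,0.25,-0.17,0.1,0.7,0,0,4.8,0.295,-0.197,0.12,0.7,0,0,4.8,0.3127,-0.2091,0.13,0.7,0,0,4.8,0.3127,-0.2091,0.14,0.7,0,0,4.8,0.3127,-0.2091,0.14,0.7], squeeze=50)

```text
clock: 1.27
position: [0.4416, -0.2744, 0.1045]
ee_rot: [0.99, 0.143, -0.001, -0.0]
ft_force: [0.2, -0.3, 0.6]
grip_width: 0.699
grasp_force: 0.0
```

```bash
python3 - <<'E'
from h import *
print(go(.4425,-.273,.018,106.6),status.get_obs()["grip_width"])
im=viewer.camera("side");cv2.imwrite("pics/s1.png",im[:,:,::-1])
E
```

```text
[-0.04, 0.08, -0.12, 0.0014, -0.001, 0.0865] 0.6993332538906928
```

View pics/s1.png

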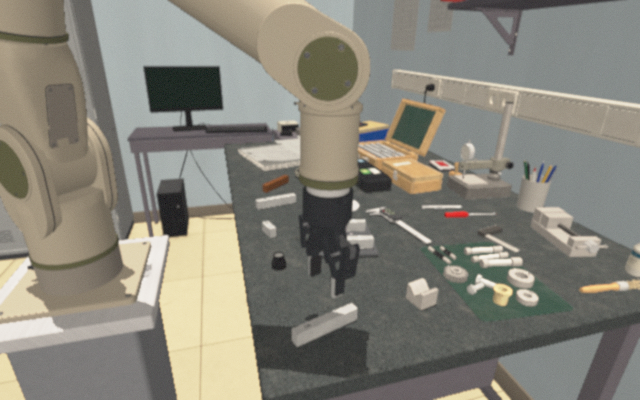

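The side view shows the fingers above the right bar, which is centred at about (325,323), with its width between them. I'll descend and grip.

play_rows(plan=[0,0,0,0.001,-0.001,0.04,0.7,0,0,0,0.001,-0.001,0.07,0.7,0,0,0,0.001,-0.001,0.0865,0.7,0,0,0,0.001,-0.001,0.0865,0.7,0,0,0,0.001,-0.001,0.0865,0.1,0,0,0,0.001,-0.001,0.0865,0.05,0,0,0,0.001,-0.001,0.0865,0.05,0,0,0,0.001,-0.001,0.0865,0.05,0,0,0,0.001,-0.001,0.07,0.05,0,0,0,0.001,-0.001,0.03,0.05,0,0,0,0.001,-0.001,-0.01,0.05,0,0,0,0.001,-0.001,-0.035,0.05,0,0,0,0.001,-0.001,-0.035,0.05], squeeze=60)

```text
clock: 2.95
position: [0.4442, -0.2726, 0.1425]
ee_rot: [0.99, 0.144, 0.001, 0.001]
ft_force: [-0.0, -0.3, -6.6]
grip_width: 0.2
grasp_force: 60.0
```

```bash
python3 - <<'E'
from h import *
print(go(.531,.0196,.14,168.2),go(.616,.001,.14,168.2),go(.616,.001,.14,106.6),status.get_obs()["joint_pos"])
E
```

```text
[0.22, -0.03, -61.64, 0.1665, -0.2553, 0.0022] [0.22, -0.03, -61.64, 0.2427, -0.2133, 0.0025] [0.16, -0.13, -0.04, 0.2427, -0.2133, 0.0025] [ 0.74093511  0.20626985 -0.30855468  1.85025454  0.07080687  1.09193896
 -0.8756217 ]
```

play_rows(plan=[0,0,-8,0.03,-0.026,0,0.05,0,0,-16,0.06,-0.053,0,0.05,0,0,-24,0.09,-0.08,0,0.05,0,0,-32,0.12,-0.106,0,0.05,0,0,-40,0.15,-0.133,0,0.05,0,0,-48,0.18,-0.16,0,0.05,0,0,-56,0.21,-0.186,0,0.05,0.2,0,-61.6,0.235,-0.206,0.002,0.05,0.2,0,-61.6,0.2427,-0.2133,0.0025,0.05,0.2,0,-61.6,0.2427,-0.2133,0.0025,0.05,0.2,0,-61.6,0.2427,-0.2133,0.0025,0.05])

```text
clock: 4.32
position: [0.6146, -0.0002, 0.1372]
ee_rot: [0.777, 0.63, -0.001, -0.002]
ft_force: [-1.0, -0.6, -5.9]
grip_width: 0.2
grasp_force: 59.9
```

```bash
python3 - <<'E'
from h import *
print(go(.616,.001,.058,168.2))
im=viewer.camera("top");cv2.imwrite("pics/t2.png",cv2.resize(im[100:280,230:480,::-1],None,fx=3,fy=3))
im=viewer.camera("side");cv2.imwrite("pics/s2.png",cv2.resize(im[150:320,240:440,::-1],None,fx=3,fy=3))
a=cv2.imread("pics/t2.png");b=cv2.imread("pics/s2.png")
E
```

```text
[-0.21, -0.03, -0.17, 0.0014, 0.0014, 0.0792]
```

View pics/s2.png

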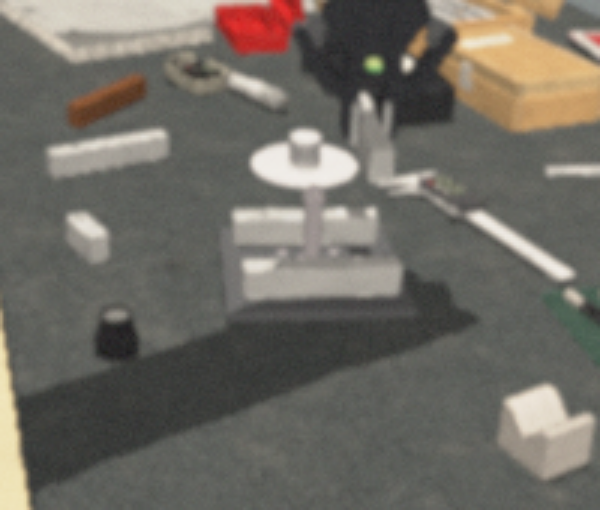

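The side crop shows the bar gripped level, its near end at about (375,150), beyond and to the right of the stud, above the far side of the stand. I'll lower it.

play_rows(plan=[-0.2,0,-0.2,0.0014,0.0014,0.03,0.05,-0.2,0,-0.2,0.0014,0.0014,0.055,0.05,-0.2,0,-0.2,0.0014,0.0014,0.07,0.05,-0.2,0,-0.2,0.0014,0.0014,0.074,0.05,-0.2,0,-0.2,0.0014,0.0014,0.074,0.05])

```text
clock: 5.05
position: [0.6171, 0.0025, 0.0644]
ee_rot: [0.775, 0.632, 0.001, 0.0]
ft_force: [0.1, 0.1, -5.9]
grip_width: 0.199
grasp_force: 59.8
```

```bash
python3 - <<'E'
from h import *
print(go(.616,.001,.0565,168.2),status.get_obs()["ft_force"])
E
```

```text
[0.09, -0.1, 0.14, -0.0018, -0.0008, 0.0079] [ 0.05267657  0.13639404 -5.9293555 ]
```

play_rows(plan=[0,0,0,-0.001,-0.0005,0.004,0.05,0,0,0,-0.001,-0.0005,0.0065,0.05,0,0,0,-0.001,-0.0005,0.0065,0.05])

```text
clock: 5.42
position: [0.6163, 0.0016, 0.0582]
ee_rot: [0.775, 0.632, 0.001, 0.0]
ft_force: [-3.3, -0.9, 2.7]
grip_width: 0.192
grasp_force: 61.1
```

Contact, so I'll release with limited opening (the stud is close) and lift.

play_rows(plan=[0,0,0,0,0,0,0.38,0,0,0,0,0,0,0.38,0,0,0,0,0,0,0.38,0,0,0,0,0,-0.02,0.38,0,0,0,0,0,-0.06,0.38,0,0,0,0,0,-0.1,0.38,0,0,0,0,0,-0.1,0.6])

```text
clock: 6.3
position: [0.618, 0.0021, 0.1624]
ee_rot: [0.775, 0.632, 0.004, 0.002]
ft_force: [0.1, -0.0, -0.2]
grip_width: 0.579
grasp_force: 0.0
```

```bash
python3 - <<'E'
from h import *
print(go(.4477,.2834,.1,101.7))
E
```

```text
[0.29, -0.41, 66.67, 0.241, -0.224, 0.0614]
```

play_rows(plan=[0,0,8,0.03,-0.028,0,0.7,0,0,16,0.06,-0.056,0,0.7,0,0,24,0.09,-0.084,0,0.7,0,0,32,0.12,-0.112,0,0.7,0,0,40,0.15,-0.14,0,0.7,0,0,48,0.18,-0.168,0.01,0.7,0,0,56,0.21,-0.196,0.03,0.7,0.3,-0.4,64,0.235,-0.218,0.05,0.7,0.3,-0.4,66.7,0.241,-0.224,0.0614,0.7,0.3,-0.4,66.7,0.241,-0.224,0.0614,0.7])

```text
clock: 7.55
position: [0.4443, 0.2833, 0.0958]
ee_rot: [0.995, 0.103, -0.004, -0.0]
ft_force: [0.3, -0.0, -0.2]
grip_width: 0.697
grasp_force: 0.0
```

```bash
python3 - <<'E'
from h import *
print(go(.4477,.2834,.018,101.7))
im=viewer.camera("top")
for p,c in blobs(im,(322,155,400,222),165):print(c.round(1),*rect("top",p,.064))
cv2.imwrite("pics/t3.png",cv2.resize(im[110:280,220:470,::-1],None,fx=3.2,fy=3.2,interpolation=cv2.INTER_CUBIC))
E
```

```text
[-0.08, 0.48, 0.09, 0.004, 0.0008, 0.0777]
[369.  196.1] [ 0.5492 -0.0269] [0.0181 0.0913] 168.5
[336.6 189.5] [0.5653 0.0586] [0.0185 0.0943] 167.4
[358.2 170.7] [0.619  0.0017] [0.0274 0.125 ] 78.5
```

View pics/t3.png

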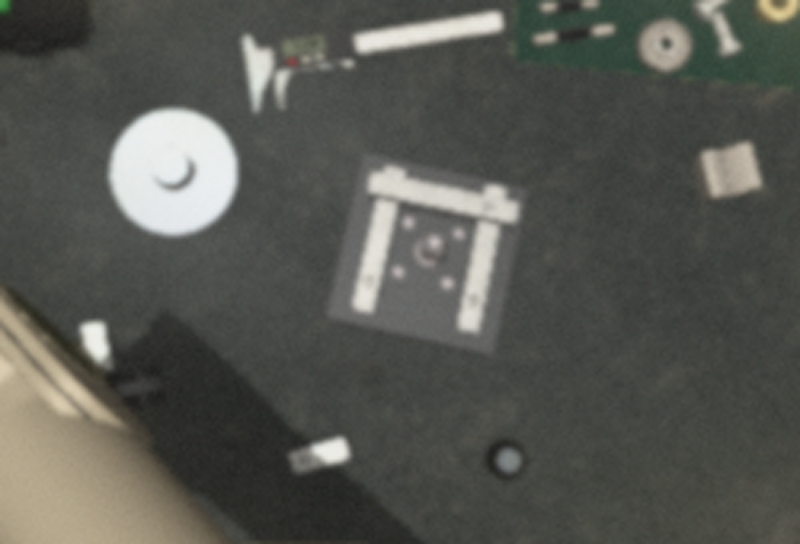

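The top crop shows the first bar lying square across the far ends of the lower pair (about (443,193) in the crop). It measures (0.618, 0.002) at 78.5°, and the target was (0.616, 0.001) at 78.2°. Next, the left bar.

play_rows(plan=[0,0.5,0,0.003,0.001,0.035,0.7,0,0.5,0,0.003,0.001,0.065,0.7,0,0.5,0,0.003,0.001,0.0775,0.7,0,0.5,0,0.003,0.001,0.0775,0.7,0,0.5,0,0.003,0.001,0.0775,0.1,0,0.5,0,0.003,0.001,0.0775,0.05,0,0.5,0,0.003,0.001,0.0775,0.05,0,0.5,0,0.003,0.001,0.0775,0.05,0,0.5,0,0.003,0.001,0.06,0.05,0,0.5,0,0.003,0.001,0.02,0.05,0,0.5,0,0.003,0.001,-0.02,0.05,0,0.5,0,0.003,0.001,-0.055,0.05,0,0.5,0,0.003,0.001,-0.055,0.05], squeeze=60)

```text
clock: 9.22
position: [0.4498, 0.2835, 0.1542]
ee_rot: [0.995, 0.102, 0.003, -0.002]
ft_force: [1.3, 0.1, -5.9]
grip_width: 0.192
grasp_force: 59.8
```

```bash
python3 - <<'E'
from h import *
print(go(.5305,.0198,.14,168.2))
E
```

```text
[0.08, -0.44, -66.53, 0.0256, 0.2746, 0.0135]
```

play_rows(plan=[0,0,-8,0.003,0.035,0,0.05,0,0,-16,0.006,0.07,0,0.05,0,0,-24,0.009,0.105,0,0.05,0,0,-32,0.012,0.14,0,0.05,0,0,-40,0.015,0.175,0,0.05,0,0,-48,0.018,0.21,0,0.05,0,0,-56,0.022,0.24,0,0.05,0,-0.4,-64,0.025,0.265,0.005,0.05,0,-0.4,-66.5,0.0256,0.2746,0.0135,0.05,0,-0.4,-66.5,0.0256,0.2746,0.0135,0.05,0,-0.4,-66.5,0.0256,0.2746,0.0135,0.05])

```text
clock: 10.6
position: [0.5288, 0.0197, 0.1368]
ee_rot: [0.776, 0.63, -0.002, -0.001]
ft_force: [-0.5, 1.0, -5.2]
grip_width: 0.197
grasp_force: 59.7
```

```bash
python3 - <<'E'
from h import *
print(go(.5305,.0198,.064,168.2))
E
```

```text
[-0.21, 0.17, -0.05, 0.0007, 0.0019, 0.0728]
```

play_rows(plan=[-0.2,0.2,0,0.0007,0.0015,0.03,0.05,-0.2,0.2,0,0.0007,0.0015,0.055,0.05,-0.2,0.2,0,0.0007,0.0015,0.068,0.05,-0.2,0.2,0,0.0007,0.0015,0.072,0.05,-0.2,0.2,0,0.0007,0.0015,0.072,0.05])

```text
clock: 11.22
position: [0.5311, 0.0193, 0.0658]
ee_rot: [0.776, 0.63, 0.001, 0.0]
ft_force: [0.2, 0.6, -5.2]
grip_width: 0.193
grasp_force: 59.7
```

play_rows(plan=[0,0,0,0,0,0.004,0.05,0,0,0,0,0,0.0065,0.05,0,0,0,0,0,0.0065,0.05])

```text
clock: 11.6
position: [0.5306, 0.019, 0.0586]
ee_rot: [0.776, 0.63, 0.0, 0.0]
ft_force: [-0.7, 0.0, -5.5]
grip_width: 0.196
grasp_force: 59.8
```

play_rows(plan=[0,0,0,0,0,0.0015,0.05,0,0,0,0,0,0.0022,0.05,0,0,0,0,0,0.0022,0.05])

```text
clock: 11.98
position: [0.5309, 0.019, 0.0577]
ee_rot: [0.776, 0.63, 0.0, 0.001]
ft_force: [-6.9, -1.9, 10.8]
grip_width: 0.195
grasp_force: 62.1
```

play_rows(plan=[0,0,0,0,0,-0.001,0.05,0,0,0,0,0,-0.001,0.38,0,0,0,0,0,-0.001,0.38,0,0,0,0,0,-0.001,0.38,0,0,0,0,0,-0.02,0.38,0,0,0,0,0,-0.06,0.38,0,0,0,0,0,-0.1,0.38,0,0,0,0,0,-0.1,0.6])

```text
clock: 12.98
position: [0.5327, 0.0194, 0.1609]
ee_rot: [0.776, 0.63, 0.003, 0.002]
ft_force: [0.1, 0.0, -0.8]
grip_width: 0.579
grasp_force: 0.0
```

```bash
python3 - <<'E'
from h import *
print(go(.643,.2325,.12,168.2),go(.643,.2325,.12,130))
E
```

```text
[0.43, -0.08, -0.03, 0.2311, 0.0639, 0.0417] [0.39, -0.22, 38.17, 0.2311, 0.0639, 0.0417]
```

play_rows(plan=[0,0,0,0.05,0.013,0,0.75,0,0,0,0.1,0.027,0,0.75,0,0,0,0.15,0.041,0,0.75,0,0,0,0.2,0.055,0.02,0.75,0.4,-0.1,0,0.2311,0.0639,0.04,0.75,0.4,-0.1,0,0.2311,0.0639,0.0417,0.75,0.4,-0.1,0,0.2311,0.0639,0.0417,0.75])

```text
clock: 13.85
position: [0.6405, 0.2313, 0.1149]
ee_rot: [0.776, 0.63, -0.003, -0.002]
ft_force: [-1.0, -0.7, 0.1]
grip_width: 0.752
grasp_force: 0.0
```

```bash
python3 - <<'E'
from h import *
print(go(.643,.2325,.022,168.2))
im=viewer.camera("top")
cv2.imwrite("pics/t4.png",cv2.resize(im[120:250,230:430,::-1],None,fx=4,fy=4,interpolation=cv2.INTER_CUBIC))
print([np.round(proj("top",np.array(a)),1).tolist() for a in((.643,.2325,.034),(.573,.0103,.0855))])
for thr in(150,165,180):
  for p,c in blobs(im,(322,155,400,222),thr):print(c.round(1),*rect("top",p,.064))
E
```

```text
[-0.37, 0.12, -0.06, 0.0018, 0.0028, 0.0929]
[[272.5, 161.4], [355.6, 185.8]]
[325.7 216. ] [0.5022 0.0804] [0.0341 0.0426] 0.7
[363.7 199.5] [ 0.5403 -0.0162] [0.0732 0.1004] 125.7
[352.7 173.7] [0.6116 0.012 ] [0.0771 0.1312] 110.5
[363.8 199.5] [ 0.5404 -0.0168] [0.0708 0.0979] 126.2
[338.5 181.8] [0.5842 0.0545] [0.0174 0.0538] 167.9
[358.1 170.7] [0.6187 0.0019] [0.026  0.1236] 79.3
[363.7 199.4] [ 5.528e-01 -4.000e-04] [0.0788 0.081 ] 178.2
[338.5 181.9] [0.5845 0.0543] [0.0154 0.0509] 168.1
[357.5 170.5] [0.6189 0.002 ] [0.024 0.121] 79.3
```

View pics/t4.png

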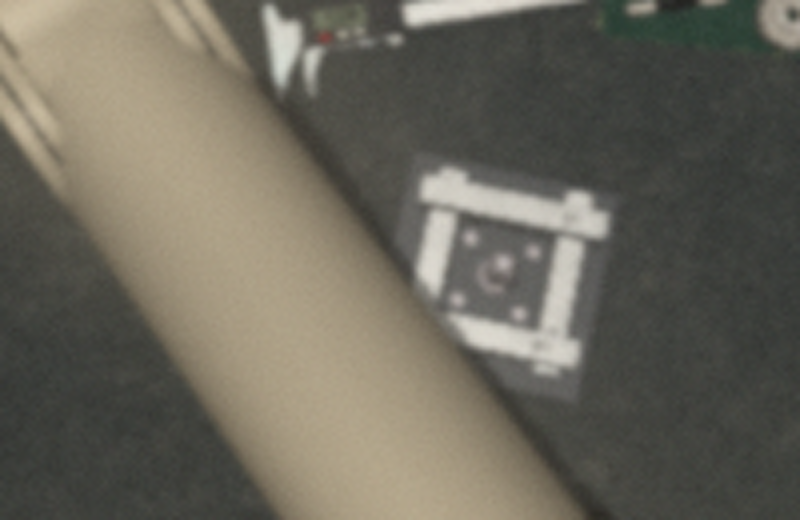

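The tower is complete in the top crop: the second bar's visible end is at (580,352), matching the first's at (608,222), about 84 mm apart. The stud is clear at (504,262). Now I'll grip the cap.

play_rows(plan=[-0.4,0.1,0,0.001,0.002,0.04,0.75,-0.4,0.1,0,0.0018,0.0026,0.07,0.75,-0.4,0.1,0,0.0018,0.0026,0.085,0.75,-0.4,0.1,0,0.0018,0.0026,0.0915,0.75,-0.4,0.1,0,0.0018,0.0026,0.0915,0.75])

```text
clock: 14.52
position: [0.6434, 0.2332, 0.0242]
ee_rot: [0.776, 0.63, 0.001, 0.0]
ft_force: [-0.4, -0.3, 0.3]
grip_width: 0.753
grasp_force: 0.0
```

```bash
python3 - <<'E'
from h import *
print(go(.643,.2325,.022,168.2),status.get_obs()["ft_force"])
im=viewer.camera("side");c=proj("side",np.array([.643,.2325,.03])).astype(int);print(c)
cv2.imwrite("pics/s5.png",cv2.resize(im[c[1]-45:c[1]+45,c[0]-60:c[0]+60,::-1],None,fx=6,fy=6,interpolation=cv2.INTER_CUBIC))
E
```

```text
[0.1, -0.04, -0.06, -0.0007, -0.0003, 0.0022] [-0.39931168 -0.33918341  0.30536163]
[339 196]
```

View pics/s5.png

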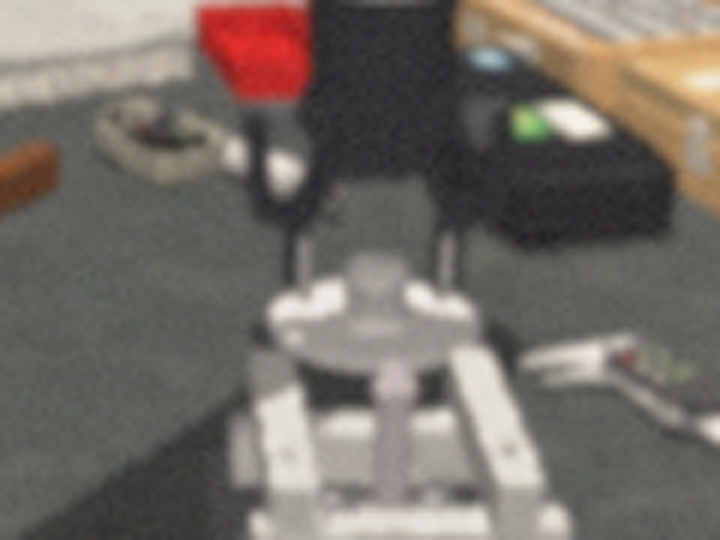

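The side crop shows the hub at (375,280), midway between the fingers (300 and 448). I'll close on it, watching the force.

play_rows(plan=[0,0,0,0,0,0,0.5,0,0,0,0,0,0,0.3,0,0,0,0,0,0,0.2,0,0,0,0,0,0,0.2,0,0,0,0,0,0,0.2], squeeze=90)

```text
clock: 15.2
position: [0.6436, 0.2336, 0.0247]
ee_rot: [0.776, 0.63, 0.001, 0.001]
ft_force: [-1.1, -0.8, 6.6]
grip_width: 0.343
grasp_force: 88.9
```

play_rows(plan=[0,0,0,0,0,-0.03,0.2,0,0,0,0,0,-0.08,0.2,0,0,0,0,0,-0.13,0.2,0,0,0,0,0,-0.14,0.2,0,0,0,0,0,-0.14,0.2])

```text
clock: 15.82
position: [0.6429, 0.2333, 0.1636]
ee_rot: [0.776, 0.63, 0.001, 0.0]
ft_force: [-0.4, -0.2, -1.9]
grip_width: 0.346
grasp_force: 89.1
```

```bash
python3 - <<'E'
from h import *
print(go(.573,.0103,.16,168.2))
E
```

```text
[0.08, -0.02, -0.04, -0.2326, -0.0227, 0.0034]
```

play_rows(plan=[0,0,0,-0.045,-0.004,0,0.2,0,0,0,-0.09,-0.008,0,0.2,0,0,0,-0.135,-0.013,0,0.2,0,0,0,-0.18,-0.018,0,0.2,0,0,0,-0.22,-0.021,0.01,0.2,0,0,0,-0.2326,-0.0227,0.03,0.2,0,0,0,-0.2326,-0.0227,0.035,0.2,0,0,0,-0.2326,-0.0227,0.035,0.2])

```text
clock: 16.82
position: [0.5725, 0.0115, 0.1275]
ee_rot: [0.776, 0.631, 0.0, -0.001]
ft_force: [-0.1, -0.1, -0.9]
grip_width: 0.348
grasp_force: 89.2
```

```bash
python3 - <<'E'
from h import *
print(go(.573,.0103,.125,168.2))
P=status.get_obs()["position"]
im=viewer.camera("side");c=proj("side",np.array([.573,.0103,.09])).round().astype(int)
pr=lambda X:((proj("side",np.array(X))-c+[60,50]+.5)*6).round().tolist()
print("stud",pr((.573,.0103,.0855)),"foot",pr((.573,.0103,.03)),"capc",pr((P[0],P[1],P[2]-.0247)))
cv2.imwrite("pics/s6.png",cv2.resize(im[c[1]-50:c[1]+50,c[0]-60:c[0]+60,::-1],None,fx=6,fy=6,interpolation=cv2.INTER_CUBIC))
E
```

```text
[-0.05, -0.04, 0.03, -0.001, 0.0007, 0.0025]
stud [362.0, 314.0] foot [356.0, 435.0] capc [361.0, 274.0]
```

View pics/s6.png

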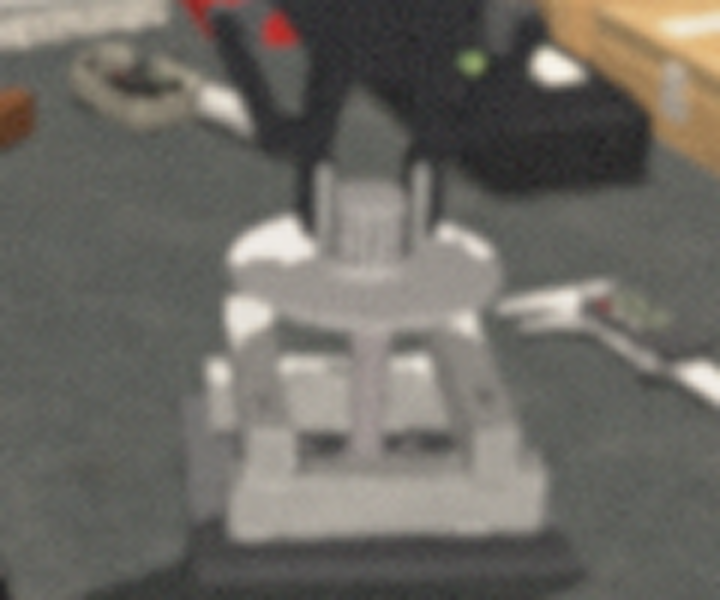

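The side crop shows the cap level above the stud: disc edges at 230 and 502 (centre 366), stud centre at about 370–372. I'll measure that offset numerically.

```bash
python3 - <<'E'
from h import *
im=np.mean([viewer.camera("side").astype(float) for _ in range(6)],0)
c=proj("side",np.array([.573,.0103,.09])).round().astype(int)
o=c-[60,50];print("origin",o)
rb=im[...,0]-im[...,1]   # stud pinkish
for y in range(57,74,2):
    r=rb[o[1]+y,o[0]+52:o[0]+72];w=np.clip(r-np.median(r)-2,0,None);g=im[o[1]+y,o[0]+54:o[0]+70].mean(1)
    print(y,(52+(w*np.arange(20)).sum()/max(w.sum(),1e-6)).round(2),g.round().astype(int).tolist())
for y in (43,44,45,46,47,48,49,50):
    g=im[o[1]+y,o[0]+34:o[0]+88].mean(1);print(y,g.round().astype(int).tolist())
E
```

```text
origin [283 160]
57 61.25 [94, 93, 92, 100, 118, 139, 147, 149, 148, 144, 133, 112, 99, 96, 97, 100]
59 61.26 [145, 139, 137, 133, 132, 136, 143, 147, 147, 141, 137, 145, 155, 159, 167, 181]
61 61.83 [167, 154, 149, 145, 138, 138, 146, 149, 149, 144, 146, 167, 183, 190, 196, 209]
63 61.33 [169, 169, 168, 163, 147, 141, 146, 150, 150, 147, 151, 160, 163, 165, 167, 172]
65 60.78 [168, 169, 167, 162, 148, 143, 149, 151, 147, 142, 146, 154, 161, 163, 164, 165]
67 60.84 [168, 168, 168, 162, 147, 144, 148, 151, 147, 144, 147, 157, 159, 162, 161, 163]
69 61.0 [166, 166, 168, 161, 149, 145, 149, 151, 146, 148, 155, 159, 162, 161, 156, 156]
71 60.74 [137, 139, 144, 147, 141, 146, 150, 149, 145, 140, 141, 144, 141, 129, 123, 119]
73 60.72 [73, 72, 78, 96, 122, 142, 150, 151, 142, 120, 95, 82, 88, 98, 101, 92]
43 [92, 92, 95, 106, 132, 159, 171, 172, 172, 170, 167, 170, 172, 177, 178, 175, 166, 153, 149, 145, 145, 149, 154, 159, 162, 162, 166, 162, 155, 162, 159, 159, 152, 147, 144, 144, 145, 146, 146, 146, 146, 146, 144, 146, 147, 151, 158, 162, 153, 130, 108, 96, 95, 96]
44 [92, 94, 95, 102, 
[... 1162 characters left out ...]
, 149, 149, 150, 148, 148, 147, 148, 148, 148, 149, 148, 148, 148, 147, 148, 147, 148, 148, 147, 147, 147, 146, 147, 148, 145, 134, 119, 106, 106, 111, 118]
49 [93, 94, 101, 125, 156, 172, 177, 183, 183, 176, 164, 155, 152, 150, 151, 150, 148, 150, 149, 149, 149, 149, 150, 148, 148, 149, 148, 148, 148, 147, 147, 148, 148, 147, 149, 149, 149, 147, 150, 149, 148, 147, 148, 149, 149, 149, 147, 138, 126, 122, 130, 138, 148, 160]
50 [94, 94, 105, 143, 191, 212, 215, 215, 212, 202, 184, 163, 155, 154, 156, 155, 153, 153, 152, 151, 151, 149, 149, 148, 148, 148, 148, 150, 148, 147, 147, 147, 149, 148, 149, 148, 149, 148, 150, 150, 150, 153, 154, 156, 156, 151, 138, 126, 124, 141, 159, 169, 177, 186]
```

The cap axis is about 1.1 px (2–2.5 mm) left of the stud axis, along tool +y, so I'll correct by 2.2 mm and lower onto the taper.

play_rows(plan=[0,0,0,0,0.0022,0,0.2,0,0,0,0,0.0022,0.008,0.2,0,0,0,0,0.0022,0.015,0.2,0,0,0,0,0.0022,0.019,0.2,0,0,0,0,0.0022,0.022,0.2,0,0,0,0,0.0022,0.022,0.2], squeeze=110)

```text
clock: 17.92
position: [0.575, 0.0099, 0.1061]
ee_rot: [0.776, 0.63, 0.0, 0.0]
ft_force: [0.1, 0.6, -1.4]
grip_width: 0.344
grasp_force: 108.8
```

It's entered freely with no side force. I'll press on over the balls.

play_rows(plan=[0,0,0,0,0,0.002,0.2,0,0,0,0,0,0.004,0.2,0,0,0,0,0,0.006,0.2,0,0,0,0,0,0.008,0.2,0,0,0,0,0,0.008,0.2])

```text
clock: 18.55
position: [0.5765, 0.0112, 0.1]
ee_rot: [0.776, 0.631, 0.002, 0.001]
ft_force: [0.3, 3.6, 9.4]
grip_width: 0.338
grasp_force: 110.6
```

play_rows(plan=[0,0,0,0,0,0.002,0.2,0,0,0,0,0,0.004,0.2,0,0,0,0,0,0.005,0.2,0,0,0,0,0,0.006,0.2,0,0,0,0,0,0.006,0.2])

```text
clock: 19.18
position: [0.5754, 0.0108, 0.0921]
ee_rot: [0.776, 0.631, 0.001, 0.0]
ft_force: [3.3, 5.2, -2.7]
grip_width: 0.342
grasp_force: 109.2
```

Past the balls (the force dropped). I'll continue to the bottom.

play_rows(plan=[0,0,0,0,0,0.001,0.2,0,0,0,0,0,0.002,0.2,0,0,0,0,0,0.003,0.2,0,0,0,0,0,0.003,0.2])

```text
clock: 19.68
position: [0.5756, 0.0104, 0.0902]
ee_rot: [0.776, 0.631, 0.001, 0.0]
ft_force: [-0.6, 3.8, 8.4]
grip_width: 0.34
grasp_force: 110.4
```

play_rows(plan=[0,0,0,0,0,0.0008,0.2,0,0,0,0,0,0.0015,0.2,0,0,0,0,0,0.0015,0.2,0,0,0,0,0,0.0015,0.2,0,0,0,0,0,0.0015,0.2])

```text
clock: 20.3
position: [0.5757, 0.0104, 0.0899]
ee_rot: [0.776, 0.631, 0.001, 0.001]
ft_force: [-5.9, 3.8, 20.7]
grip_width: 0.34
grasp_force: 111.9
```

```bash
python3 - <<'E'
from h import *
for _ in range(3):
    im=viewer.camera("side");o=status.get_obs();print(o["ft_force"].round(1) if hasattr(o["ft_force"],"round") else o["ft_force"],o["position"],o["grasp_force"])
c=proj("side",np.array([.573,.0103,.07])).round().astype(int)
cv2.imwrite("pics/s7.png",cv2.resize(im[c[1]-50:c[1]+50,c[0]-60:c[0]+60,::-1],None,fx=6,fy=6,interpolation=cv2.INTER_CUBIC))
E
```

```text
[-6.5  3.5 21.1] [0.5757239  0.01043054 0.0899481 ] 111.89784507827426
[-7.5  3.8 20.9] [0.57573826 0.01040687 0.08995072] 111.89754653343698
[-5.6  3.3 21. ] [0.57571828 0.01040788 0.08995678] 111.8972484598089
```

View pics/s7.png

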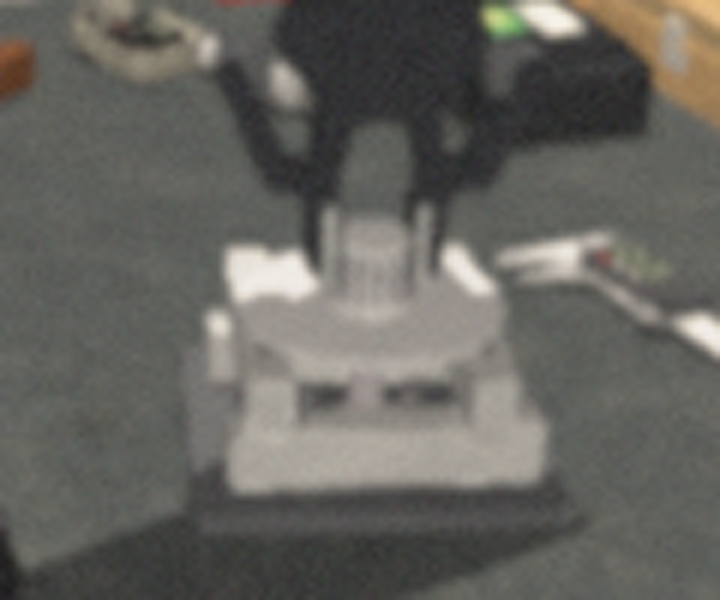

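The side crop shows the disc seated just above the upper bars and level (centre about (370,320)). The push is a rigid, steady 21 N at the expected home height (TCP at 90 mm).

```bash
python3 -c "
from workcell import manip;print(manip.hand_in())"
```

```text
the job is handed in; nothing more can be done
None
```

I handed the job in at about 20 s with both loose bars across the lower pair and the cap clicked home and held down at about 21 N; no verdict came back, so I can't confirm it passed.

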